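Start the vice hold-down bolt in its boss

ROBOT

A 7-joint arm with a two-finger parallel gripper is mounted at the origin on the work surface. World frame = base frame: x ahead of the robot, y to its left, z up, the work surface at z = 0. Lengths are in m, angles in rad, forces in N, time in s.
With the tool pointing down it reaches from about 0.4 to 0.875 m from the base axis. Payload 19.3 kg.
Tool frame: the origin (TCP) lies at the very end of the fingers, on their centre line; the grasp point (between the pads) lies 19 mm behind it (bot.grip_depth is the z of the grasp point in the tool frame, in m); z points along the fingers, y is the line along which they close (so a half turn about z gives the same grasp; the last joint's range is limited). The gripper opens to 85 mm and grips with 20 to 120 N. Pads are 22 mm wide; open, the fingers measure 114 mm over their backs; the gripper's body (76 mm by 85 mm) begins 54 mm behind the grasp point. The pads swing forward as they close: fully open they stand 13 mm farther back than shut.
Start: joints at [1.158, 0.521, -0.036, 1.599, 0.021, 1.021, -0.113], TCP at [0.21, -0.589, 0.231] pointing down, gripper open.
Joint ranges: [-2.91, 2.91], [-0.3, 2.13], [-1.5, 1.42], [0.17, 2.43], [-1.26, 4.41], [0.16, 1.93], [-2.52, 2.52]. Speed limits (rad/s): [1.89, 1.89, 2.39, 2.39, 3.01, 3.01, 3.01].

INTERFACE

Orientations are given as a unit quaternion [x, y, z, w].
In Python, from plant import status, capture, get_calibration, bot, finder gives the robot as it stands.
- The arm moves only by the shell command python3 -m inch 'ROWS' [FORCE]. ROWS is text: rows parted by semicolons, each of 5 numbers parted by spaces: the shift along the world's x, y, z in cm, then the turn about the world's z in units of 8 degrees (1.0 is 8 degrees), then the finger opening in cm, from 0 to 8.54. In form: dx dy dz roll fingers; .... A call has 1 to 12 rows; each row shifts and turns the commanded pose from where the row before left it; what a row does not reach is not made up. A row lasts 1/10 s, in which the tool goes at most 50 mm and 8.59 degrees, less where a joint would pass 70% of its speed; a pose out of reach is approached as far as the arm can. A call is refused whole if a number of a shift passes 5 or a number of a turn 1, either way. A call with a gripper value outside its range is refused whole. The fingers move at their own pace and stop on an object; FORCE is the grip in N (left out, the last holds). Time passes only in rows, so rows that do not move let the fingers close. It gives the time, the measured TCP pose, the force, the opening and the grip force at its end, in the units of the state.
- status.sense(): the state, without advancing time (a new reading comes with each control period).
- capture(name): name is "scene" or "side" or "wrist"; returns (picture, depth): 480x640x3 uint8, red, green, blue; 480x640 float32, m along the optical axis (not along the pixel's ray), 0 where there is no reading.
- get_calibration(name): a dict with "fx", "fy", "cx", "cy" (pixels), "dist" ([k1, k2, p1, p2, k3] as OpenCV has them; the pictures are not rectified), "cam_to_world" (4x4, takes a point from camera to world coordinates). Camera axes: x right, y up, looking along -z (the intrinsics and any distortion apply to the point x, -y, -z); pixel columns grow to the right and rows downward; lengths in m; the calibration is good to about 2 mm. A picture is of the moment at which its call begins: read the wrist's pose just before it. get_calibration takes no time and is no camera call; for the wrist camera it gives the pose at the moment of the call.
- bot.close_job(): hands the job in; it is judged then, once.
Trained networks look in the newest picture that a camera, given by its name, has taken for a name from the list of things; names that differ only in an ending like _2 or _b are one class to them, and where a whole thing is asked for, a point or a joint stands for the part that bears it (a point fixed in the world has none). Each returns a list of dicts, best first, with "p" (0 to 1); they miss things now and then, are a little off and sometimes report something else, mostly with a low value. They report only what shows in the picture. A call takes as long as a camera call.
- finder.recognise(camera, label): "rect" ([centre column, centre row, width, height] in pixels, round what is visible of it).
- finder.pinpoint(camera, label): "centre" ([row, column] in pixels: a listed point, or the origin of a listed thing).
The state is a dict: "clock": time; "qpos": joint angles; "joint_vel": joint speeds; "joint_torque": joint torques, N m; "tool_pos": TCP position; "eef_rot": TCP orientation; "ft_force": force on the tool from outside, world axes, zero at the start; "ft_torque": the same for the moment, N m; "width": finger opening in m; "gripper_force": force on a finger pad.
Only numpy, scipy, OpenCV 4.12 (cv2) and the standard library are available. Lean on these libraries where they do the work, as an engineer would, in place of code of your own. Each camera call takes 0.05 s, during which the arm holds its last target. There are 200 camera calls.

TASK

The bench vice is back on its threaded sub-plate, and of the two hold-down bolts on the side nearest you one is screwed down while the other still stands up on its spring. Start that raised bolt without crossing its thread: press its knob down against the spring until the bolt stands on the thread of the boss, keep pressing and turn it backward (anticlockwise seen from above) until you feel it drop one thread, then turn it forward (clockwise) one full turn, taking a fresh grip on the way if you need it. The job finishes while you are holding: end with the knob gripped and still at that one turn, not let go and not screwed right down, and leave the spanner, the oil bottle and the tin where they are.

Things in the scene. Friction and masses are not known exactly. Their poses are not given: they have to be found in the camera images.
- grip_knob: black six-sided hand knob of the raised bolt: upright hexagonal prism, 36 mm across flats, 24 mm tall, small domed cap. Origin: centre of its underside, on the bolt's axis, 60 mm above the bench when raised; z up; x is square to one pair of flats (the other pairs 60 and 120 degrees round). At one of the two near corners of the vice plate (home_bolt at the other). It only slides and turns
- ferrule_top (a point): fixed point on the raised bolt's axis, 40 mm above the bench: top of the steel ferrule, 29 mm across and 6 mm tall, that guides the bolt through the vice plate. The bare coil spring, 23 mm across, stands between it and the knob and goes up into the knob when that is pressed
- boss_mouth (a point): fixed point on the same axis, 24 mm above the bench, hidden under the plate: mouth of the threaded boss. Coarse trapezoidal thread, 20 mm across, 4 mm a turn, single start, right-handed. Pressed and turned backward the bolt climbs to the thread's start, then drops 4 mm; turned back farther it climbs again. Forward from the drop it goes in 4 mm a turn; play 0.4 mm
- bolt_depth (a joint): m the raised bolt has been pushed or screwed down: 0 raised, 0.008 to 0.0092 where its thread meets the boss's, 0.012 just after the drop, 0.016 one turn forward of it, 0.020 knob down on its ferrule. The spring lifts it with 3 N at 0, 5 N at 0.008, 7 N at 0.016, and raises it again if let go before it is forward of the drop; after that it stays down
- bolt_turn (a joint): angle of the raised bolt, rad, growing forward (clockwise seen from above). Starts within 0.35 of 0 and stays where it is left (0.04 N m of friction). The drop comes 0.5 to 1.7 rad backward of the start, where exactly is to be felt
- vice: fixed blue vice on an aluminium plate 240 (x) by 320 (y) mm, its top 34 mm above the bench, on a steel sub-plate 300 by 380 mm, 10 mm thick. Origin: on the bench under the plate's middle; x along the spindle, away from the robot. Hold-down bolts at x = -90 or 90, y = -130 or 130 mm, the raised one at x = -90, either y. Vice within x -85 to 235, y -90 to 70 mm, up to 170 mm above the bench
- home_bolt: fixed: the near hold-down bolt that is already screwed down, with the same six-sided knob; underside 40 mm and top 64 mm above the bench, no spring to be seen. Origin: on its axis at the plate's top
- spanner: loose bystander: steel spanner 170 mm long, lying on the bench to the right (-y) of the vice plate. Origin: its middle, on the bench
- oil_bottle: loose bystander: white plastic oil bottle, 48 mm across, 130 mm tall, standing to the left (+y) of the vice plate. Origin: centre of its underside
- parts_tin: loose bystander: open aluminium tin, 70 mm across, 30 mm tall, to the left (+y) of the vice plate. Origin: centre of its underside

How it is judged:
On the way, in this order (a step that is already met when the one before it is completed fails the run):
1. the sprung bolt is pressed down until its thread stands on the thread of the boss (value of joint bolt_depth above 0.0075 m), for 0.1 s.
2. turned backward, the bolt has dropped one thread into the boss (value of joint bolt_depth above 0.011 m and value of joint bolt_turn below -0.5 rad), for 0.1 s.
At the end, for the whole second after the job is handed in: After the drop the bolt has gone forward about one turn (0.75 to 1.35) and stands 14.1 to 17.4 mm below its raised position, not turning, with the fingers still gripping its knob (over 3 N); spanner, oil bottle and tin are within 30 mm of where they were (value of joint bolt_depth between 0.0141 and 0.0174 m and value of joint bolt_turn above 3.2 rad and contact force between the fingers and grip_knob above 3 N and velocity of joint bolt_turn between -0.3 and 0.3 rad/s); the arm keeps its last pose, push and grip.
It fails at once if the spanner, the oil bottle or the tin is shifted by more than 30 mm (distance of any of spanner, oil_bottle, parts_tin from where it was at the start of the episode above 0.03 m).
It also fails if it takes over 64 s, if anything falls off the work surface, if the arm or the gripper's body presses on something with over 40 N, if the wrist force passes 120 N, or if a joint passes its speed limit or range.

## Working session

There is one attempt and no reset: what is moved stays moved. The work goes in short steps, Python scripts to look and compute and a shell command to move; the robot and the scene stay as the last step left them, time stands still between calls to the robot, and variables do not carry over. Pictures are saved under pics/ and viewed, at most 10 in all, crops included, and the job is handed in when it is done.

```bash
mkdir -p pics
cat > h.py <<'E'
import numpy as np,cv2
from plant import status,capture,get_calibration,bot,finder
def ray(c,u,v):
    k=get_calibration(c) if isinstance(c,str) else c
    K=np.array([[k['fx'],0,k['cx']],[0,k['fy'],k['cy']],[0,0,1.]])
    n=cv2.undistortPoints(np.array([[[u,v]]],float),K,np.array(k['dist'],float))[0,0]
    T=np.array(k['cam_to_world']);return T[:3,3],T[:3,:3]@np.array([n[0],-n[1],-1.])
def atz(c,u,v,z):
    o,d=ray(c,u,v);return o+d*(z-o[2])/d[2]
def dep(c,u,v,D):
    o,d=ray(c,u,v);return o+d*D
E
python3 - <<'E'
from h import *
s=status.sense();print(s)
for c in("scene","side"):
    p,d=capture(c);cv2.imwrite(f"pics/{c}0.png",p[:,:,::-1]);np.save(f"{c}0.npy",d)
    for l,z in(("grip_knob",.06),("ferrule_top",.04),("home_bolt",.034),("vice",0),("oil_bottle",0),("parts_tin",0),("spanner",0)):
        for r in finder.pinpoint(c,l)[:2]:
            v,u=r['centre'];print(c,l,round(r['p'],2),round(u),round(v),atz(c,u,v,z).round(4))
E
```

```text
{'clock': 0.0, 'qpos': array([ 1.15777458,  0.52203677, -0.03635131,  1.59998496,  0.02117386,
        1.02109778, -0.11280576]), 'joint_vel': array([ 5.52917853e-04,  8.93390084e-05,  9.77937035e-04, -1.10576125e-03,
       -4.17479786e-05, -7.12187538e-04, -1.04782697e-03]), 'joint_torque': array([ 1.43435277e-04, -9.27100968e+01,  1.97956681e+00, -3.69936025e+01,
        1.77951925e-02,  8.21324968e-03, -8.35857190e-05]), 'tool_pos': array([ 0.20996584, -0.58832464,  0.23071953]), 'eef_rot': array([ 9.85345705e-01,  1.70568211e-01, -1.20578427e-04, -5.58793424e-04]), 'ft_force': array([ 0.3869347 , -0.10676313, -1.04650575]), 'ft_torque': array([-0.02184928, -0.03781617, -0.00498072]), 'gripper_force': 0.0, 'width': 0.08562606952728351}
scene grip_knob 0.72 410 214 [0.5093 0.1698 0.06  ]
scene ferrule_top 0.68 412 227 [0.5202 0.1719 0.04  ]
scene home_bolt 0.86 273 219 [ 0.465  -0.0817  0.034 ]
scene vice 0.93 334 264 [0.5703 0.0293 0.    ]
scene oil_bottle 0.88 477 276 [0.6206 0.2682 0.    ]
scene oil_bottle 0.38 415 214 [0.4034 0.2036 0.    ]
scene parts_tin 0.7 478 243 [0.5184 0.3012 0.    ]
scene parts_tin 0.39 413 214 [0.4014 0.1998 0.    ]
scene spanner 0.66 202 243 [ 0.4901 -0.2189  0.    ]
scene spanner 0.4 272 221 [ 0.4131 -0.0893  0.    ]
side grip_knob 0.88 244 209 [0.5198 0.1742 0.06  ]
side grip_knob 0.19 246 217 [0.5111 0.1571 0.06  ]
side ferrule_top 0.91 248 217 [0.5245 0.1732 0.04  ]
side home_bolt 0.84 319 337 [ 0.4608 -0.088   0.034 ]
side oil_bottle 0.74 263 183 [0.622  0.2657 0.    ]
side parts_tin 0.56 209 199 [0.516  0.2966 0.    ]
side parts_tin 0.35 249 218 [0.5442 0.2051 0.    ]
```

Run:
```python
import cv2
a=cv2.imread("pics/scene0.png")[150:310,180:540];b=cv2.imread("pics/side0.png")[130:370,160:400]
a=cv2.resize(a,(790,351),interpolation=2);cv2.imwrite("pics/a.png",a)
cv2.imwrite("pics/b.png",cv2.resize(b,(600,600),interpolation=2))
```

```text
(no output)
```

View pics/a.png

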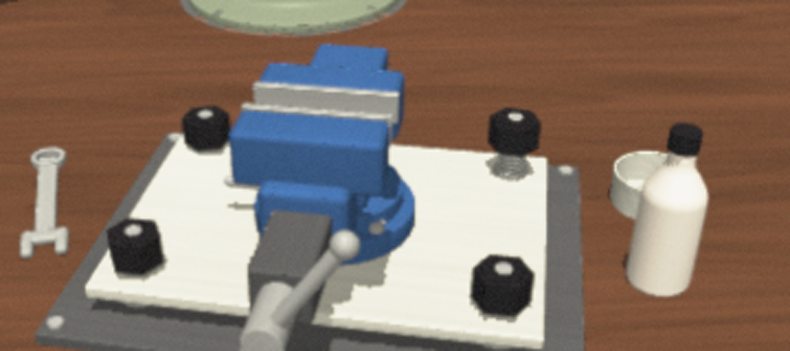

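View pics/b.png

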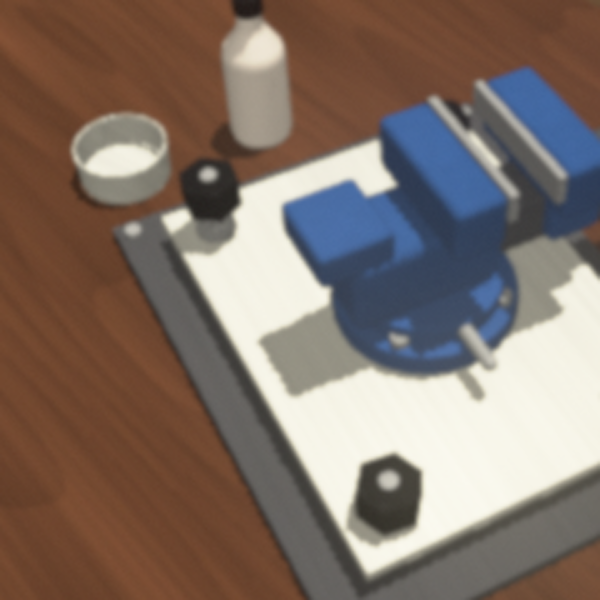

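The scene view faces the robot: the raised knob with its visible spring is at about (414,210) in full-frame pixels, on the +y side. In the side view it is at (244,209), and the home bolt at (319,337). The two are about 0.265 m apart, against 0.26 m given. The tin and the bottle stand farther out on +y. I'll move above the knob next.

```bash
python3 -m inch '2 3.4 0.2 0.6 8.5;2 3.4 0.2 0.6 8.5;2 3.4 0 0.6 8.5;2 3.4 0 0.6 8.5;2 3.4 0 0.6 8.5;2 3.4 0 0.6 8.5;2 3.4 0 0.6 8.5;2 3.4 0 0.6 8.5;2 3.4 0 0.6 8.5;2 3.4 0 0.6 8.5' 20 
python3 -m inch '1 3.8 0 0.5 8.5;1 3.8 0 0.5 8.5;1 3.8 0 0.5 8.5;1 3.8 0 0.5 8.5;1 3.8 0 0.5 8.5;1 3.8 0 0.5 8.5;1 3.8 0 0.5 8.5;1 3.8 0 0.5 8.5;1 3.8 0 0.5 8.5;1 3.8 0 0.5 8.5;0 0 0 0 8.5'
python3 - <<'E'
from h import *
s=status.sense();print(s['qpos'].round(3),s['eef_rot'],s['tool_pos'])
p,d=capture("wrist");cv2.imwrite("pics/w0.png",p[:,:,::-1])
k=get_calibration("wrist")
for l,z in(("grip_knob",.06),("ferrule_top",.04)):
    for r in finder.pinpoint("wrist",l)[:2]:
        v,u=r['centre'];print(l,r['p'],u,v,atz(k,u,v,z).round(4))
E
```

```text
clock: 1.8
tool_pos: [0.4107, -0.2473, 0.2355]
eef_rot: [0.83, 0.558, 0.0, 0.0]
ft_force: [1.1, -1.5, 0.3]
width: 0.0848
gripper_force: 0.0
clock: 2.9
tool_pos: [0.5103, 0.1366, 0.2354]
eef_rot: [0.587, 0.81, 0.001, -0.001]
ft_force: [-1.1, -0.7, 1.0]
width: 0.0851
gripper_force: 0.0
[ 0.112  0.423 -0.641  1.827  0.296  0.988 -0.335] [ 5.87072963e-01  8.09532728e-01  1.30303113e-03 -6.33855752e-04] [0.51034259 0.13661054 0.23544426]
grip_knob 0.76 336.9 175.5 [0.5172 0.1713 0.06  ]
grip_knob 0.54 197.2 397.8 [ 0.4605 -0.0577  0.06  ]
ferrule_top 0.16 379.5 28.0 [0.5141 0.2849 0.04  ]
```

View pics/w0.png

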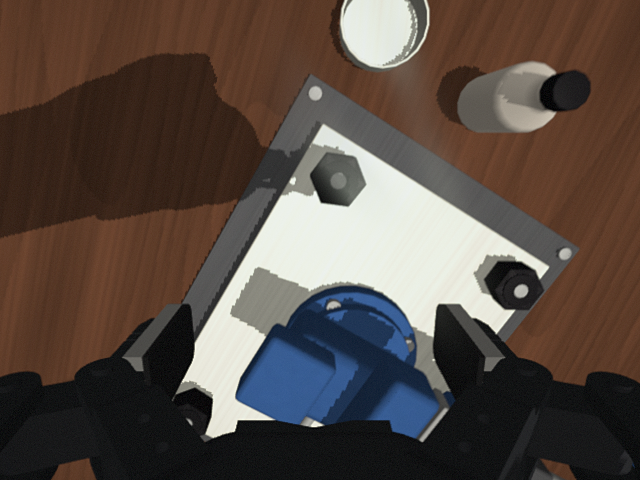

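The wrist view shows the raised knob's hexagonal top clearly at about (339,179), with its cap in the middle. I'll measure the hexagon from the depth image.

```bash
cat > hexm.py <<'E'
from h import *
def hexm(x0,y0,zt=.084,r=.03):
    k=get_calibration("wrist");p,d=capture("wrist")
    vs,us=np.mgrid[0:480,0:640];m=d>0
    K=np.array([[k['fx'],0,k['cx']],[0,k['fy'],k['cy']],[0,0,1.]])
    n=cv2.undistortPoints(np.stack([us[m],vs[m]],1).astype(float)[:,None],K,np.array(k['dist'],float))[:,0]
    T=np.array(k['cam_to_world']);D=d[m]
    P=np.stack([n[:,0]*D,-n[:,1]*D,-D],1)@T[:3,:3].T+T[:3,3]
    P=P[np.hypot(P[:,0]-x0,P[:,1]-y0)<r]
    top=P[(P[:,2]>zt-.005)&(P[:,2]<zt+.006)]
    zm=np.median(top[:,2]);top=top[top[:,2]>zm-.004][:,:2]
    best=None
    h=cv2.convexHull(top.astype(np.float32))[:,0]
    # hexagon orientation: width minimal over 3 pairs
    for a in np.arange(0,60,.5):
        w=0;A=[];b=[]
        for j in range(3):
            t=np.radians(a+60*j);q=h@[np.cos(t),np.sin(t)]
            w+=np.ptp(q);A.append([np.cos(t),np.sin(t)]);b.append((q.max()+q.min())/2)
        if best is None or w<best[0]:best=(w,a,np.linalg.lstsq(np.array(A),np.array(b),rcond=None)[0])
    return len(top),zm,best[0]/3,best[1],best[2]
E
python3 - <<'E'
from hexm import *
print(hexm(.519,.172))
s=status.sense();x,y=s['eef_rot'][:2];print(np.degrees(2*np.arctan2(y,x))-90, s['tool_pos'])
E
```

```text
(2205, np.float64(0.08484207937677377), np.float64(0.03613196836197221), np.float64(40.5), array([0.51731974, 0.17411706]))
17.566099775710896 [0.50997668 0.13048791 0.23522624]
```

```bash
python3 -m inch '0.2 1.1 -1 -0.8 8.5;0.2 1.1 -1 -0.8 8.5;0.2 1.1 -1 -0.8 8.5;0.2 1.1 -1 -0.8 8.5;0 0 -1 -0.8 8.5;0 0 -1 -0.64 8.5;0 0 -2 0 8.5;0 0 0 0 8.5;0 0 0 0 8.5;0 0 0 0 8.5'
python3 - <<'E'
from hexm import *
print(hexm(.518,.174))
s=status.sense();x,y=s['eef_rot'][:2];print(s['qpos'].round(3),np.degrees(2*np.arctan2(y,x))-90, s['tool_pos'],s['ft_force'])
E
```

```text
clock: 4.1
tool_pos: [0.5185, 0.1751, 0.1562]
eef_rot: [0.817, 0.577, 0.001, 0.0]
ft_force: [-1.3, 0.1, 0.5]
width: 0.0852
gripper_force: 0.0
(3540, np.float64(0.08480205929389911), np.float64(0.03637074274915878), np.float64(41.0), array([0.51740971, 0.17402106]))
[-0.107  0.525 -0.447  1.861  0.301  0.821 -1.049] -19.51095749796687 [0.51852261 0.175161   0.15622324] [ 0.67745725 -0.85652379 -0.29216014]
```

```bash
python3 -m inch '-0.1 -0.1 0 1 8.5;0 0 0 1 8.5;0 0 0 1 8.5;0 0 0 1 8.5;0 0 0 1 8.5;0 0 0 1 8.5;0 0 0 1 8.5;0 0 0 0.5 8.5;0 0 -1 0 8.5;0 0 -1 0 8.5;0 0 -1 0 8.5;0 0 0 0 8.5'
python3 -m inch '0 0 -1.5 0 8;0 0 -1.5 0 7;0 0 -1.5 0 6;0 0 -1.5 0 6;0 0 -1 0 6;0 0 0 0 6;0 0 0 0 6'
python3 - <<'E'
from hexm import *
s=status.sense();x,y=s['eef_rot'][:2];print(s['qpos'].round(3),np.degrees(2*np.arctan2(y,x))-90, s['tool_pos'],s['ft_force'])
p,d=capture("wrist");cv2.imwrite("pics/w1.png",p[:,:,::-1])
E
```

```text
clock: 5.35
tool_pos: [0.5163, 0.1741, 0.1237]
eef_rot: [0.419, 0.908, -0.001, -0.001]
ft_force: [-0.3, -0.2, 0.1]
width: 0.0851
gripper_force: 0.0
clock: 6.05
tool_pos: [0.517, 0.1746, 0.0553]
eef_rot: [0.418, 0.908, -0.0, -0.0]
ft_force: [-0.6, 0.1, 1.1]
width: 0.0599
gripper_force: 0.0
[-0.004  0.72  -0.604  1.913  0.618  0.702 -0.272] 40.52871172843865 [0.51704651 0.17456173 0.05529567] [-0.62017899  0.08460704  1.11015385]
```

View pics/w1.png

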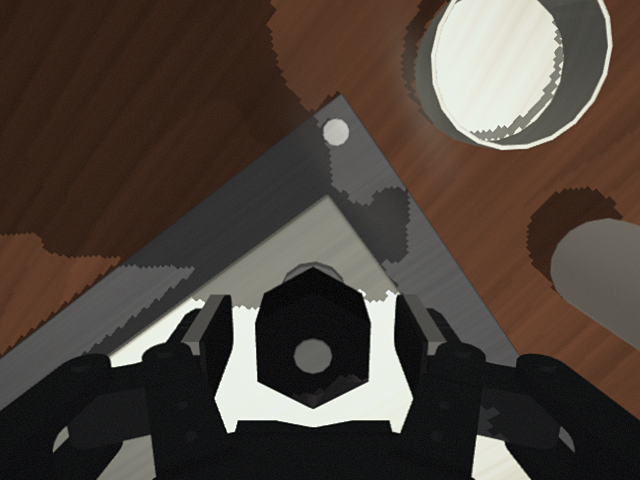

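The knob sits midway between the open pads at about (313,340), with its flats parallel to them. I'll close on it and press down.

```bash
python3 -m inch '0 0 0 0 3;0 0 0 0 3;0 0 0 0 3;0 0 0 0 3;0 0 0 0 3;0 0 0 0 3' 60
python3 -m inch '0 0 -0.1 0 3;0 0 -0.1 0 3;0 0 -0.1 0 3;0 0 -0.1 0 3;0 0 -0.1 0 3;0 0 -0.1 0 3;0 0 0 0 3'
python3 -m inch '0 0 -0.1 0 3;0 0 -0.1 0 3;0 0 0 0 3;0 0 0 0 3'
```

```text
clock: 6.7
tool_pos: [0.5172, 0.1743, 0.0554]
eef_rot: [0.419, 0.908, 0.0, 0.0]
ft_force: [0.8, -2.9, 3.6]
width: 0.0352
gripper_force: 62.6
clock: 7.4
tool_pos: [0.5172, 0.1744, 0.0492]
eef_rot: [0.418, 0.908, 0.0, 0.0]
ft_force: [2.4, -1.9, 5.2]
width: 0.0347
gripper_force: 62.7
clock: 7.8
tool_pos: [0.5172, 0.1744, 0.0474]
eef_rot: [0.419, 0.908, 0.0, 0.0]
ft_force: [1.7, -2.0, 5.1]
width: 0.0349
gripper_force: 63.0
```

```bash
python3 -m inch '0 0 -0.05 0 3;0 0 -0.05 0 3;0 0 0 0 3;0 0 0 0 3'
python3 -m inch '0 0 -0.05 0 3;0 0 -0.05 0 3;0 0 0 0 3;0 0 0 0 3'
```

```text
clock: 8.2
tool_pos: [0.5172, 0.1744, 0.0469]
eef_rot: [0.419, 0.908, 0.0, 0.0]
ft_force: [-2.2, -2.3, 18.8]
width: 0.0353
gripper_force: 64.7
clock: 8.6
tool_pos: [0.5173, 0.1744, 0.0466]
eef_rot: [0.419, 0.908, -0.0, 0.001]
ft_force: [-6.8, -5.9, 34.7]
width: 0.035
gripper_force: 66.8
```

```bash
for i in 1; do python3 -m inch '0 0 0.05 0.5 3;0 0 0 0.8 3;0 0 0 0.8 3;0 0 0 0.8 3;0 0 0 0 3'; done
python3 -m inch '0 0 0 0.8 3;0 0 0 0.5 3;0 0 0 0 3'
```

```text
clock: 9.1
tool_pos: [0.5172, 0.1744, 0.0467]
eef_rot: [0.225, 0.974, -0.0, 0.0]
ft_force: [-4.9, -4.9, 28.6]
width: 0.0349
gripper_force: 65.9
clock: 9.4
tool_pos: [0.5171, 0.1743, 0.0469]
eef_rot: [0.137, 0.991, -0.0, 0.0]
ft_force: [-5.7, -5.6, 32.6]
width: 0.0347
gripper_force: 66.3
```

```bash
python3 -m inch '0 0 0 0.5 3;0 0 0 0.5 3;0 0 0 0 3'
python3 -m inch '0 0 0 0.5 3;0 0 0 0.5 3;0 0 0 0 3'
```

```text
clock: 9.7
tool_pos: [0.5171, 0.1743, 0.0467]
eef_rot: [0.067, 0.998, -0.0, 0.0]
ft_force: [-5.1, -6.2, 30.7]
width: 0.035
gripper_force: 66.0
clock: 10.0
tool_pos: [0.5171, 0.1743, 0.0469]
eef_rot: [-0.002, 1.0, -0.0, 0.0]
ft_force: [-7.4, -6.7, 33.2]
width: 0.0349
gripper_force: 66.5
```

```bash
python3 -m inch '0 0 0 0.5 3;0 0 0 0.5 3;0 0 0 0 3'
python3 -m inch '0 0 0 0.5 3;0 0 0 0.5 3;0 0 0 0 3'
```

```text
clock: 10.3
tool_pos: [0.5171, 0.1742, 0.0469]
eef_rot: [-0.072, 0.997, -0.0, 0.0]
ft_force: [-6.7, -8.2, 33.3]
width: 0.0351
gripper_force: 66.5
clock: 10.6
tool_pos: [0.5169, 0.1741, 0.0458]
eef_rot: [-0.141, 0.99, -0.0, -0.0]
ft_force: [1.0, -2.2, 1.3]
width: 0.0354
gripper_force: 62.4
```

```bash
python3 -m inch '0 0 0 0.5 3;0 0 0 0.5 3;0 0 0 0 3'
```

```text
clock: 10.9
tool_pos: [0.517, 0.174, 0.0457]
eef_rot: [-0.21, 0.978, -0.0, -0.0]
ft_force: [1.4, -3.9, 4.6]
width: 0.0346
gripper_force: 62.9
```

The force fell from 33 to about 1 N and the tool sank 1 mm, so that's the drop. I'll press to follow it down.

```bash
python3 -m inch '0 0 -0.05 0 3;0 0 -0.05 0 3;0 0 -0.05 0 3;0 0 -0.05 0 3;0 0 0 0 3'
python3 -m inch '0 0 -0.05 0 3;0 0 -0.05 0 3;0 0 0 0 3;0 0 0 0 3'
```

```text
clock: 11.4
tool_pos: [0.517, 0.174, 0.044]
eef_rot: [-0.208, 0.978, -0.0, -0.0]
ft_force: [0.2, -4.7, 11.8]
width: 0.0354
gripper_force: 63.9
clock: 11.8
tool_pos: [0.5171, 0.1741, 0.0437]
eef_rot: [-0.208, 0.978, -0.001, 0.0]
ft_force: [-4.5, -7.7, 27.9]
width: 0.0352
gripper_force: 66.0
```

```bash
python3 -m inch '0 0 0.05 0 3;0 0 0 -0.5 3;0 0 -0.01 -0.9 3;0 0 -0.01 -0.9 3;0 0 -0.01 -0.9 3;0 0 -0.01 -0.9 3;0 0 -0.01 -0.9 3;0 0 0 0 3'; python3 -c "
from h import *
print(status.sense()['qpos'].round(3))"
```

```text
clock: 12.6
tool_pos: [0.5171, 0.1742, 0.0434]
eef_rot: [0.141, 0.99, -0.0, 0.0]
ft_force: [-2.2, -4.8, 17.0]
width: 0.035
gripper_force: 64.3
[ 0.078  0.779 -0.728  1.913  0.759  0.749  0.193]
```

```bash
python3 -m inch '0 0 -0.01 -0.9 3;0 0 -0.01 -0.9 3;0 0 -0.01 -0.9 3;0 0 -0.01 -0.9 3;0 0 0 -0.9 3;0 0 -0.01 -0.9 3;0 0 -0.01 -0.9 3;0 0 -0.01 -0.9 3;0 0 -0.01 -0.9 3;0 0 0 -0.9 3;0 0 0 0 3'; python3 -c "
from h import *
print(status.sense()['qpos'].round(3))"
```

```text
clock: 13.7
tool_pos: [0.5175, 0.1744, 0.0426]
eef_rot: [0.696, 0.718, 0.0, 0.001]
ft_force: [-0.1, -3.9, 15.7]
width: 0.0352
gripper_force: 64.0
[-0.127  0.704 -0.427  1.923  0.485  0.615 -0.835]
```

```bash
python3 -m inch '0 0 -0.01 -0.9 3;0 0 -0.01 -0.9 3;0 0 -0.01 -0.9 3;0 0 -0.01 -0.9 3;0 0 0 -0.9 3;0 0 -0.01 -0.9 3;0 0 -0.01 -0.9 3;0 0 -0.01 -0.9 3;0 0 -0.01 -0.9 3;0 0 0 -0.9 3;0 0 0 0 3;0 0 0 0 3'; python3 -c "
from h import *
s=status.sense();x,y=s['eef_rot'][:2];print(s['qpos'].round(3),np.degrees(2*np.arctan2(y,x))-90, s['tool_pos'])"
```

```text
clock: 14.9
tool_pos: [0.5176, 0.1741, 0.0418]
eef_rot: [0.985, 0.174, 0.001, 0.0]
ft_force: [0.3, -5.4, 16.4]
width: 0.0352
gripper_force: 64.2
[-0.358  0.675 -0.104  1.936  0.129  0.535 -1.772] -69.98696077777052 [0.51764917 0.17405019 0.0418144 ]
```

```bash
python3 -m inch '0 0 0.1 0 3;0 0 0 0 6;0 0 0 0 6;0 0 0.1 0 6;0 0 0.1 0 6;0 0 0 0 6'
python3 -m inch '0 0 0 1 6;0 0 0 1 6;0 0 0 1 6;0 0 0 1 6;0 0 0 1 6;0 0 0 1 6;0 0 0 1 6;0 0 0 1 6;0 0 0 1 6;0 0 0 1 6;0 0 0 1 6;0 0 0 0.5 6'
python3 -m inch '0 0 0 1 6;0 0 0 1 6;0 0 0 1 6;0 0 0 1 6;0 0 0 1 6;0 0 0 1 6;0 0 0 1 6;0 0 0 1 6;0 0 0 1 6;0 0 0 1 6;0 0 0 1 6;0 0 0 0 6'
python3 - <<'E'
from hexm import *
s=status.sense();x,y=s['eef_rot'][:2];print(s['qpos'].round(3),np.degrees(2*np.arctan2(y,x))-90, s['tool_pos'])
p,d=capture("wrist");cv2.imwrite("pics/w2.png",p[:,:,::-1])
print(hexm(.5175,.174,.07))
E
```

```text
clock: 15.5
tool_pos: [0.517, 0.1745, 0.0443]
eef_rot: [0.985, 0.175, 0.0, -0.0]
ft_force: [-0.2, 0.8, -0.4]
width: 0.0605
gripper_force: 0.0
clock: 16.7
tool_pos: [0.5171, 0.1742, 0.0441]
eef_rot: [0.556, 0.831, 0.0, -0.0]
ft_force: [0.8, -0.3, -0.0]
width: 0.06
gripper_force: 0.0
clock: 17.9
tool_pos: [0.517, 0.1742, 0.0439]
eef_rot: [-0.176, 0.984, 0.0, -0.0]
ft_force: [-0.1, 0.5, 0.0]
width: 0.0598
gripper_force: 0.0
[ 0.17   0.836 -0.874  1.908  0.874  0.835  0.742] 110.23861531554252 [0.51697447 0.17416978 0.04393719]
(10395, np.float64(0.07155467873300705), np.float64(0.041306057029472605), np.float64(50.5), array([0.51847092, 0.16990926]))
```

View pics/w2.png

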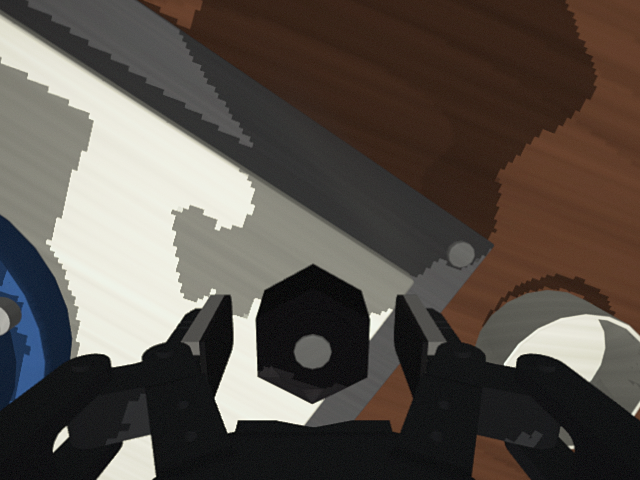

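The knob stayed down. It sits at about (313,340) with its flats parallel to the pads again, its top at roughly 71 mm. I'll take a fresh grip and turn the rest.

```bash
python3 -m inch '0 0 0 0 3;0 0 0 0 3;0 0 0 0 3;0 0 0 0 3;0 0 0 0 3' 60
python3 -m inch '0 0 -0.05 0 3;0 0 -0.01 -0.9 3;0 0 -0.01 -0.9 3;0 0 -0.01 -0.9 3;0 0 0 -0.9 3;0 0 -0.01 -0.9 3;0 0 -0.01 -0.9 3;0 0 -0.01 -0.9 3;0 0 -0.01 -0.9 3;0 0 0 0 3'
```

```text
clock: 18.5
tool_pos: [0.5172, 0.1742, 0.0444]
eef_rot: [-0.174, 0.985, -0.0, 0.0]
ft_force: [-0.2, -3.1, 5.2]
width: 0.0351
gripper_force: 62.2
clock: 19.5
tool_pos: [0.5174, 0.1743, 0.0435]
eef_rot: [0.324, 0.946, -0.0, 0.001]
ft_force: [0.3, -3.1, 6.6]
width: 0.035
gripper_force: 62.2
```

```bash
python3 -m inch '0 0 -0.01 -0.9 3;0 0 -0.01 -0.9 3;0 0 -0.01 -0.9 3;0 0 0 -0.9 3;0 0 -0.01 -0.9 3;0 0 -0.01 -0.9 3;0 0 -0.01 -0.9 3;0 0 -0.01 -0.9 3;0 0 0 0 3'
```

```text
clock: 20.4
tool_pos: [0.5176, 0.1742, 0.0429]
eef_rot: [0.74, 0.673, 0.0, 0.001]
ft_force: [0.8, -3.3, 7.2]
width: 0.035
gripper_force: 62.2
```

```bash
python3 -m inch '0 0 -0.01 -0.9 3;0 0 -0.01 -0.9 3;0 0 -0.01 -0.9 3;0 0 0 -0.9 3;0 0 -0.01 -0.9 3;0 0 -0.01 -0.9 3;0 0 -0.01 -0.9 3;0 0 -0.01 -0.9 3;0 0 0 -0.5 3;0 0 0 0 3;0 0 0 0 3;0 0 0 0 3'
python3 - <<'E'
from h import *
s=status.sense();x,y=s['eef_rot'][:2];print(s['qpos'].round(3),np.degrees(2*np.arctan2(y,x))-90,s['joint_vel'].round(3))
p,d=capture("wrist");cv2.imwrite("pics/w3.png",p[:,:,::-1])
k=get_calibration("wrist")
for u in(295,310,325):
    for v in (300,320,340):print(dep(k,u,v,d[v,u]).round(4))
E
```

```text
clock: 21.6
tool_pos: [0.5176, 0.1739, 0.0421]
eef_rot: [0.98, 0.201, 0.001, 0.0]
ft_force: [1.2, -4.6, 7.4]
width: 0.035
gripper_force: 62.3
[-0.337  0.676 -0.132  1.935  0.163  0.541 -1.746] -66.77114376509276 [ 0.001 -0.001 -0.     0.001 -0.001  0.001 -0.   ]
[0.5301 0.1854 0.0683]
[0.5241 0.1829 0.0689]
[0.5178 0.1803 0.0691]
[0.5317 0.181  0.0676]
[0.5267 0.1789 0.0705]
[0.5205 0.1762 0.0707]
[0.5336 0.1768 0.068 ]
[0.5283 0.1745 0.0701]
[0.5222 0.1719 0.0705]
```

View pics/w3.png

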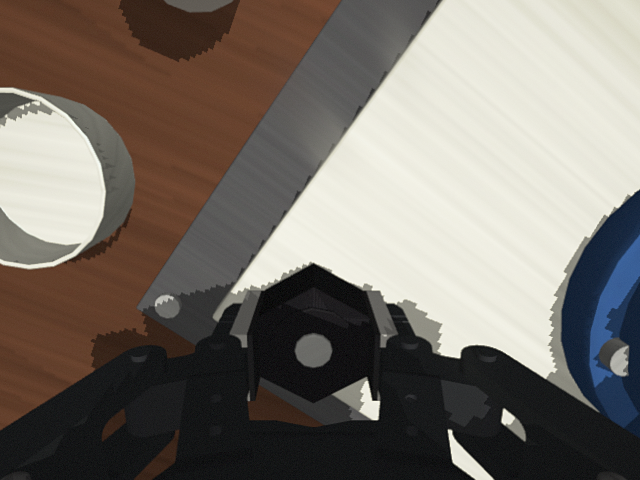

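The view shows the knob gripped at about (313,345), its top at roughly 69 mm, which puts the depth near 15–16 mm. It has turned about one full turn and the arm is still.

```bash
python3 -c "
from plant import bot
print(bot.close_job())"
```

```text
the job is handed in; nothing more can be done
None
```

I started the raised bolt and handed the job in (no verdict came back): I pressed it onto the boss thread, turned it back until I felt the drop at about 60°, then turned it forward about one turn with one fresh grip; the knob is still gripped at 62 N, about 15–16 mm down by my estimate, and I kept the arm clear of the spanner, bottle and tin.

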